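Two-key alarm reset at the nurse station

TASK

Reset the alarm console: with a fingertip push its guard fully open, away from the keys, then press both green keys together with the two fingertips and keep both fully down for three seconds. Then let both go together so that they spring back up, and leave the guard open. Do not press the small red key between them, do not shove or lift the console, and leave the bottle, box and marker round it alone.

Things in the scene. Friction and masses are not known exactly. Their poses are not given: they have to be found in the camera images.
- console: White console loose on the worktop (about 1 kg, a hard shove slides it), 164 (x) x 160 (y) x 42 mm to its flat deck. Origin: centre of its underside. x points from its front (key side, nearer the robot) to its rear, y left, z up. Keys in a row along y at x = -30 mm: green at y = +30 and -30 mm, red at y = 0. Turned up to 0.5 rad either way.
- guard (a joint): Travel of the sliding guard (m) towards the console's +x: 0 = shut over the keys, 0.062 = fully open at its stop, keys free. It starts between 0 and 0.012, slides with 1 to 2 N and stays where it is left.
- guard_lip (a point): Middle of the top edge of the front face of the guard's yellow push lip; moves with the guard. The face looks to the console's -x: push here. It is 126 mm wide, from 14 to 40 mm above the deck, 61 mm in front of the console's origin when shut. Behind it a clear plate, 17 mm above the deck, covers the keys. Fully open, the face stands 31 mm behind the key centres.
- green_left (a joint): Press of the left (+y) green key (m): 0 = up, 0.008 = fully down. Spring: 1 N at the start, 4 N fully down; springs back up by itself.
- green_right (a joint): Press of the right (-y) green key (m), same as the left.
- red_key (a joint): Press of the small red key between the green ones (m): 0 = up, 0.004 = fully down. Not to be pressed.
- green_left_top (a point): Centre of the flat top of the left green key: round, 27 mm across, 10 mm above the deck when up, 2 mm when down. Moves with the key. The two green keys are 60 mm apart centre to centre.
- green_right_top (a point): Centre of the top of the right green key, same as the left.
- red_key_top (a point): Centre of the top of the red key: round, 15 mm across, 5 mm above the deck; half-way between the green keys.
- pill_bottle: Bystander: red bottle with white cap, 36 mm across, 62 mm tall, standing loose beside the console. Origin: centre of its underside.
- swab_box: Bystander: white and green carton, 63 x 105 x 59 mm, standing loose beside the console. Origin: centre of its underside.
- marker: Bystander: blue and white marker pen, 134 mm long, 17 mm thick, lying loose behind the console. Origin: centre of its underside.
Mind the look-alikes: they are no part of the job. There is more than one size of the console; the job needs the larger.

How it is judged:
By the outcome, as a careful person would: the job done as asked, in the order asked, and still so for the second after the job is handed in, with the robot touching nothing.
It also fails if it takes over 54 s, if anything falls off the work surface, if the arm or the gripper's body presses on something with over 40 N, if the wrist force passes 120 N, or if a joint passes its speed limit or range.

ROBOT

A 6-joint arm with a two-finger parallel gripper is mounted at the origin on a cart in front of the work surface, level with it; the furniture and walls round the work are solid. World frame = base frame: x ahead of the robot, y to its left, z up, the work surface at z = 0. Lengths are in m, angles in degrees, forces in N, time in s.
With the tool pointing down it reaches from about 0.375 to 0.75 m from the base axis. Payload 9 kg.
Tool frame: the origin (TCP) lies where the fingers leave the gripper's body, on its centre line; the fingertips stand 73 mm ahead of it and the grasp point (between the pads) lies 54 mm ahead of it (robot.tip_reach is the distance from the TCP to the fingertips, in m); z points along the fingers, y is the line along which they close (so a half turn about z gives the same grasp; the last joint's range is limited). The gripper opens to 85 mm and grips with 20 to 120 N. Pads are 22 mm wide; open, the fingers measure 114 mm over their backs; the gripper's body (76 mm by 85 mm) begins 54 mm behind the grasp point. The pads swing forward as they close: fully open they stand 13 mm farther back than shut.
Start: joints at [60.006, 5.964, 5.575, 89.605, 0, 77.527], TCP at [0.181, 0.572, 0.304] pointing down, gripper open.
Joint ranges: [-171.21, 171.21], [-48.23, 106.86], [-62.78, 66.21], [-105.2, 120.99], [-86.42, 89.51], [-180, 180]. Speed limits (degrees/s): [127.2, 127.2, 147.25, 180, 180, 180].

INTERFACE

Orientations are given as [roll, pitch, yaw] about the fixed x, y, z axes, in that order (R = Rz(yaw) Ry(pitch) Rx(roll)).
In Python, from plant import robot gives the robot as it stands. Calls block until the motion is done:
- robot.move_pose(position, orientation): joint-space move of the TCP to a pose.
- robot.line_to(position, vel=0.15, rotation=None, guard=None): straight line of the TCP; rotation=None keeps the orientation; vel is the mean speed in m/s. With guard (N) it stops when the force on the tool has changed by that much, and returns True; else False.
- robot.goto_joints(angles): joint-space move.
- robot.set_gripper(opening): finger opening in m; the grip force is fixed at half the most; returns when the fingers have stopped.
- robot.pause(seconds).
- robot.ik(position, orientation): joint angles nearest the present ones, or None.
- robot.observe(): the state.
- robot.grab_frame(name): name is "scene" or "top" or "wrist"; returns the picture (384x512x3 uint8, blue, green, red); there is no depth.
- robot.get_calibration(name): a dict with "vertical_fov" (degrees; the focal length in pixels is half the picture's height over the tangent of half this angle, whatever the lens; pixels are square), "cx", "cy" (the principal point, pixels), "rvec" (rotation vector, rad) and "tvec" (3), from world to camera coordinates, as OpenCV has them. Camera axes: x right, y down, z forward; pixel columns grow to the right and rows downward; lengths in m; the calibration is good to about 2 mm. A picture is of the moment at which its call begins: read the wrist's pose just before it. get_calibration takes no time and is no camera call; for the wrist camera it gives the pose at the moment of the call.
A pose or a line that the arm cannot do raises robot.IKError and nothing moves.
- robot.job_done(): hands the job in; it is judged then, once.
The state is a dict: "time": time; "q": joint angles; "qvel": joint speeds; "joint_torque": joint torques, N m; "tool_pos": TCP position; "tcp_rot": TCP orientation; "ft_force": force on the tool from outside, world axes, zero at the start; "torque": the same for the moment, N m; "gripper_width": finger opening in m; "gripper_force": force on a finger pad.
Only numpy, scipy, OpenCV 4.12 (cv2) and the standard library are available. Lean on these libraries where they do the work, as an engineer would, in place of code of your own. Each camera call takes 0.05 s, during which the arm holds its last target. There are 200 camera calls.

## Working session

There is one attempt and no reset: what is moved stays moved. The work goes in short steps, each a Python script; the robot and the scene stay as the last script left them, time stands still between calls to the robot, and variables do not carry over. Pictures are saved under pics/ and viewed, at most 10 in all, crops included, and the job is handed in when it is done.

```bash
mkdir -p pics; ls
python3 - <<'E'
from plant import robot
import cv2,numpy as np
for n in("top","scene"):
    f=robot.grab_frame(n); cv2.imwrite(f"pics/{n}.png",f)
    c=robot.get_calibration(n); print(n,c)
a=np.hstack([cv2.imread("pics/top.png")]); 
print(robot.tip_reach, robot.observe()["time"],robot.observe()["tcp_rot"])
E
```

```text
pics
top {'vertical_fov': 53.894506891409094, 'cx': 259.6311187429226, 'cy': 190.2103787037514, 'rvec': array([ 2.20658153, -2.15743058,  0.10909093]), 'tvec': array([0.0325296 , 0.55684632, 0.91495357])}
scene {'vertical_fov': 50.231329565630105, 'cx': 257.35863095395445, 'cy': 190.4720689117087, 'rvec': array([ 2.18883451, -0.47539624,  0.2433061 ]), 'tvec': array([-0.47146567,  0.22502305,  0.92704864])}
0.0726 0.1 [-1.79933012e+02 -1.55545652e-02  1.62479949e+02]
```

View pics/top.png

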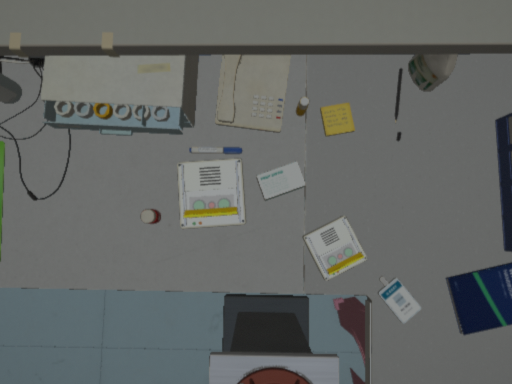

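View pics/scene.png

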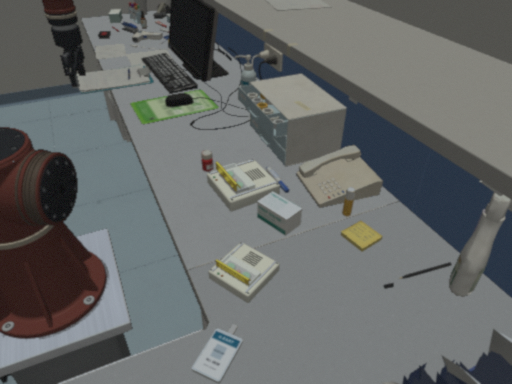

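The large console is at (211,193) in the top view, with the bottle (150,216), box (281,181) and marker (216,150) round it. The look-alike is the smaller console at (335,247). I choose the one at (211,193) and will check it in a crop.

```bash
cat > h.py <<'E'
import cv2,numpy as np
def K(c):
    f=192/np.tan(np.radians(c["vertical_fov"])/2); return np.array([[f,0,c["cx"]],[0,f,c["cy"]],[0,0,1]])
def back(c,uv,z):
    R=cv2.Rodrigues(np.array(c["rvec"]))[0]; t=np.array(c["tvec"]).ravel(); o=-R.T@t
    d=R.T@np.linalg.inv(K(c))@np.array([uv[0],uv[1],1.]); return o+d*(z-o[2])/d[2]
def proj(c,P):
    return cv2.projectPoints(np.array(P,float).reshape(-1,3),np.array(c["rvec"]),np.array(c["tvec"]),K(c),None)[0].reshape(-1,2)
E
python3 - <<'E'
from plant import robot
from h import *
c=robot.get_calibration("top")
for n,uv,z in [("con",(211,193),.042),("FL",(183,226),.042),("FR",(244,225),.042),("RL",(180,162),.042),("RR",(242,160),.042),("bottle",(150,216),.06),("box",(281,181),.059),("marker",(216,150),.01),("small",(335,247),.04),("smFR",(365,262),.04),("smRR",(345,218),.04),("phone",(285,55),.05)]: print(n,back(c,uv,z).round(3))
im=cv2.imread("pics/top.png")[145:240,130:310]; cv2.imwrite("pics/crop.png",cv2.resize(im,None,fx=4.4,fy=4.4,interpolation=cv2.INTER_CUBIC))
E
```

```text
con [0.545 0.163 0.042]
FL [0.463 0.228 0.042]
FR [0.469 0.081 0.042]
RL [0.619 0.242 0.042]
RR [0.628 0.09  0.042]
bottle [0.486 0.304 0.06 ]
box [ 0.576 -0.005  0.059]
marker [0.657 0.158 0.01 ]
small [ 0.421 -0.14   0.04 ]
smFR [ 0.387 -0.213  0.04 ]
smRR [ 0.491 -0.164  0.04 ]
phone [ 0.894 -0.011  0.05 ]
```

View pics/crop.png

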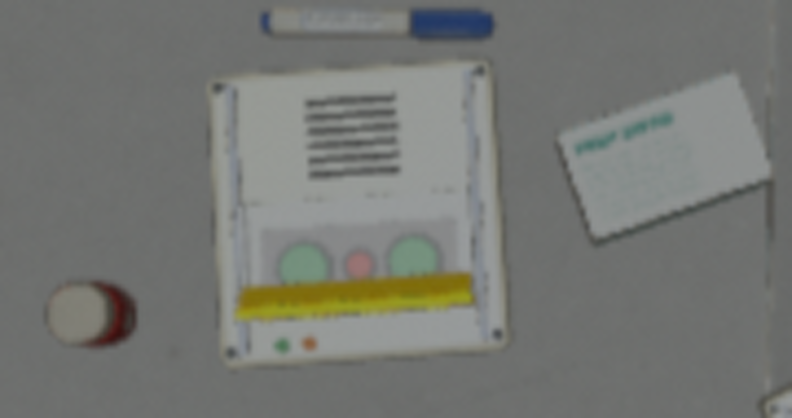

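The crop shows a roughly 160 mm deck with green keys at (305,263) and (413,257), the red key between them and the yellow lip in front. This is the larger console. Next I take a close wrist view.

Run:
```python
from plant import robot
from h import *
for y in (5,-175):
    print(y,robot.ik([.5,.16,.30],[180,0,y]))
y=5 if False else None
best=min([5,-175],key=lambda y: abs(robot.ik([.5,.16,.3],[180,0,y])[5]))
print(best)
robot.move_pose([.5,.16,.30],[180,0,best])
o=robot.observe();print(o["time"],o["tool_pos"],o["tcp_rot"],o["ft_force"])
c=robot.get_calibration("wrist"); print(c)
cv2.imwrite("pics/w1.png",robot.grab_frame("wrist"))
import pickle; pickle.dump(c,open("w1.pkl","wb"))
```

```text
5 [  3.45239795  -7.20746977  -7.91864861  89.28882117   0.
 178.45239795]
-175 [ 3.45239795 -7.20746977 -7.91864861 89.28882117  0.         -1.54760205]
-175
1.9917 [0.4998299  0.16061069 0.30003393] [ 1.79989883e+02 -4.35495640e-04 -1.74964172e+02] [-0.15803949  0.58791484  0.12924816]
{'vertical_fov': 61.40729405613174, 'cx': 262.2934913349459, 'cy': 187.67865262398203, 'rvec': array([-1.98846043, -2.17419108, -0.29190563]), 'tvec': array([-0.11424906, -0.52691479,  0.23887939])}
```

View pics/w1.png

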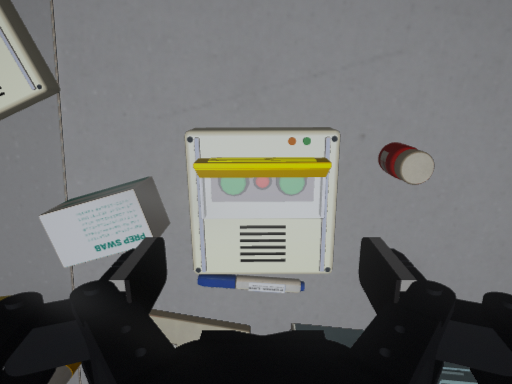

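The wrist view shows the console squarely. Its deck screws are near (190,139), (335,139), (198,269) and (328,269), the lip is at rows 158–176, and the keys are partly behind it. I'll refine the screws and fit the pose.

```bash
cat >> h.py <<'E'
def dark(im,uv,r=6):
    u,v=uv; g=cv2.cvtColor(im,cv2.COLOR_BGR2GRAY)[v-r:v+r+1,u-r:u+r+1].astype(float)
    w=np.clip(110-g,0,None); yy,xx=np.mgrid[v-r:v+r+1,u-r:u+r+1]; return (w*xx).sum()/w.sum(),(w*yy).sum()/w.sum()
E
python3 - <<'E'
from h import *
import pickle
c=pickle.load(open("w1.pkl","rb")); im=cv2.imread("pics/w1.png")
R=cv2.Rodrigues(c["rvec"])[0]; print("cam",(-R.T@c["tvec"]).round(3))
P=[]
for uv in [(335,139),(190,139),(198,269),(328,269)]:
    s=dark(im,uv,4); P.append(back(c,s,.042)); print(np.round(s,1),P[-1].round(4))
P=np.array(P); d=(P[3]+P[2]-P[0]-P[1]); print("ctr",P.mean(0),"yaw",np.degrees(np.arctan2(d[1],d[0])), "yawy",np.degrees(np.arctan2(*(-(P[0]+P[3]-P[1]-P[2])[:2]*[1,-1])) ))
hsv=cv2.cvtColor(im,cv2.COLOR_BGR2HSV)
for u in (215,262,310): print(u,[(v,*hsv[v,u]) for v in range(153,182)])
E
```

```text
cam [0.433 0.154 0.37 ]
[334.1 138.4] [0.4648 0.2289 0.042 ]
[189.5 139.1] [0.4785 0.0837 0.042 ]
[197.8 269.8] [0.6248 0.0974 0.042 ]
[327.2 269.4] [0.6113 0.2429 0.042 ]
ctr [0.54482657 0.1632215  0.042     ] yaw 5.400534990037986 yawy 5.35488652900744
215 [(153, np.uint8(48), np.uint8(7), np.uint8(192)), (154, np.uint8(48), np.uint8(7), np.uint8(192)), (155, np.uint8(48), np.uint8(7), np.uint8(192)), (156, np.uint8(42), np.uint8(7), np.uint8(191)), (157, np.uint8(29), np.uint8(32), np.uint8(170)), (158, np.uint8(28), np.uint8(153), np.uint8(150)), (159, np.uint8(27), np.uint8(193), np.uint8(123)), (160, np.uint8(28), np.uint8(199), np.uint8(133)), (161, np.uint8(30), np.uint8(226), np.uint8(183)), (162, np.uint8(27), np.uint8(186), np.uint8(119)), (163, np.uint8(27), np.uint8(226), np.uint8(174)), (164, np.uint8(30), np.uint8(225), np.uint8(188)), (165, np.uint8(30), np.uint8(229), np.uint8(190)), (166, np.uint8(30), np.uint8(232), np.uint8(189)), (167, np.uint8(30), np.uint8(237), np.uint8(189)), (168, np.uint8(28), np.uint8(227), np.uint8(183)), (169, np.uint8(29), np.uint8(236)
[... 2866 characters left out ...]
.uint8(27), np.uint8(246), np.uint8(171)), (169, np.uint8(26), np.uint8(241), np.uint8(165)), (170, np.uint8(24), np.uint8(234), np.uint8(158)), (171, np.uint8(24), np.uint8(230), np.uint8(155)), (172, np.uint8(24), np.uint8(230), np.uint8(155)), (173, np.uint8(24), np.uint8(229), np.uint8(155)), (174, np.uint8(24), np.uint8(227), np.uint8(155)), (175, np.uint8(24), np.uint8(227), np.uint8(154)), (176, np.uint8(24), np.uint8(227), np.uint8(153)), (177, np.uint8(15), np.uint8(13), np.uint8(163)), (178, np.uint8(115), np.uint8(9), np.uint8(170)), (179, np.uint8(120), np.uint8(8), np.uint8(170)), (180, np.uint8(120), np.uint8(9), np.uint8(171)), (181, np.uint8(115), np.uint8(9), np.uint8(171))]
```

```bash
cat >> h.py <<'E'
C=np.array([.5448,.1632]); YAW=5.38
def W(x,y,z,tip=.0726,C=C,yaw=YAW):
    a=np.radians(yaw); return [C[0]+x*np.cos(a)-y*np.sin(a),C[1]+x*np.sin(a)+y*np.cos(a),z+tip]
def cx(p,C=C):
    a=np.radians(YAW); return (p[0]-C[0])*np.cos(a)+(p[1]-C[1])*np.sin(a)
ORI=[180,0,-180+YAW]
E
python3 - <<'E'
from plant import robot
from h import *
a=np.radians(YAW); ax=np.array([np.cos(a),np.sin(a),0])
robot.set_gripper(0.0)
robot.move_pose(W(-.095,0,.15),ORI)
print("hit",robot.line_to(W(-.095,0,.064),vel=.08,guard=4))
robot.pause(.3); o=robot.observe(); f0=o["ft_force"]; print(o["time"],cx(o["tool_pos"]),f0,o["tool_pos"],o["gripper_width"])
print("push hit",robot.line_to(W(-.016,0,.064),vel=.035,guard=4))
F=lambda o:(o["ft_force"]-f0).round(2)
o=robot.observe(); x=cx(o["tool_pos"]); print(o["time"],x,F(o))
if x>-.03:
  for i in range(10):
    x+=.0012
    h=robot.line_to(W(x,0,.064),vel=.012,guard=3); o=robot.observe(); print(round(cx(o["tool_pos"]),4),F(o),h)
    if h or -(F(o)@ax)>3.2: break
print(o["time"])
E
```

```text
hit False
4.7917 -0.09485499107028199 [ 0.22940925  0.59972777 -0.3560596 ] [0.45036434 0.15429067 0.13684387] 2.581997533724861e-05
push hit False
7.2 -0.01598008571478234 [-1.56 -1.02 -0.15]
-0.0146 [-1.24 -1.59 -0.48] False
-0.0134 [-0.72 -0.82 -0.26] False
-0.0122 [-0.63 -0.4   0.37] False
-0.0111 [-0.8  -0.38  0.17] False
-0.0101 [-2.52 -0.38  1.46] False
-0.0098 [-8.52 -1.42  5.59] False
8.7
```

The stop came where predicted, at about -10 mm. I back off, rise, set the fingers for the keys and look again.

Run:
```python
from plant import robot
from h import *
import pickle
robot.line_to(W(-.030,0,.064),vel=.06); robot.line_to(W(-.03,0,.17),vel=.15)
robot.set_gripper(.047); robot.move_pose(W(-.045,0,.2274),ORI)
robot.pause(.2)
c=robot.get_calibration("wrist"); im=robot.grab_frame("wrist"); cv2.imwrite("pics/w2.png",im); pickle.dump(c,open("w2.pkl","wb"))
o=robot.observe(); print(o["time"],o["gripper_width"])
```

```text
11.1667 0.04663148304135665
```

View pics/w2.png

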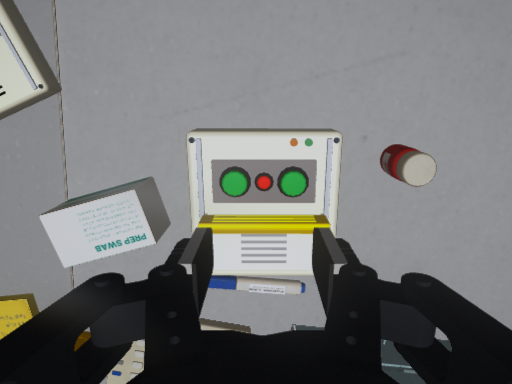

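The guard is open, with the lip now at rows 215–232. The keys are free: green at (235,182) and (293,182), red at (264,182). I'll measure them.

Run:
```python
from h import *
import pickle
c=pickle.load(open("w2.pkl","rb")); im=cv2.imread("pics/w2.png")
h=cv2.cvtColor(im,cv2.COLOR_BGR2HSV); m=cv2.inRange(h,(45,120,40),(80,255,255)); m[:160]=0;m[206:]=0;m[:,:205]=0;m[:,325:]=0
n,l,s,ct=cv2.connectedComponentsWithStats(m)
K2=[(s[i,4],ct[i].round(2)) for i in range(1,n) if s[i,4]>100]; print(K2)
P=np.array([back(c,k[1],.052) for k in K2])  # side wall of far.. approx
P=P[np.argsort(-P[:,1])]; print(P.round(4)); d=P[0]-P[1]; print("dist",np.linalg.norm(d),"yaw",np.degrees(np.arctan2(-d[0],d[1])))
mid=P.mean(0); print("mid",mid.round(4),"predicted",np.round(W(-.03,0,0)[:2],4))
S=[back(c,dark(im,uv,4),.042) for uv in [(335,140),(191,140)]]; print(np.round(S,4))
y=cv2.inRange(h,(20,150,90),(35,255,255)); r=np.where(y[:,264])[0]; print("lip rows",r.min(),r.max())
for z in(.056,.082):print(z,proj(c,[*W(.001,0,z,0)]).round(1))
```

```text
[(np.int32(502), array([234.2 , 182.95])), (np.int32(511), array([293.05, 183.01]))]
[[0.511  0.19   0.052 ]
 [0.5166 0.1308 0.052 ]]
dist 0.05946124687629455 yaw 5.394568870428611
mid [0.5138 0.1604 0.052 ] predicted [0.5149 0.1604]
[[0.4651 0.2288 0.042 ]
 [0.4788 0.0836 0.042 ]]
lip rows 215 232
0.056 [[263.5 214.3]]
0.082 [[263.6 223.7]]
```

The console has not moved and the lip is at its stop. Now I press.

Run:
```python
from plant import robot
from h import *
X=-.0305
robot.move_pose(W(X,0,.12),ORI); robot.line_to(W(X,0,.068),vel=.08); robot.pause(.3)
f0=robot.observe()["ft_force"]; log=[]
z=.068; zs=None
while z>.026:
    z-=.001
    h=robot.line_to(W(X,0,z),vel=.015); o=robot.observe(); f=(o["ft_force"]-f0)[2]; log.append((round(z,4),round(o["tool_pos"][2]-.0726,4),round(f,1)))
    if f>13: break
print(log); t=o["time"]
for i in range(4):
    robot.pause(.9); o=robot.observe(); print(round(o["time"]-t,2),(o["ft_force"]-f0).round(2),o["torque"].round(2),o["tool_pos"].round(4))
    if i==1: cv2.imwrite("pics/top_hold.png",robot.grab_frame("top")); cv2.imwrite("pics/w_hold.png",robot.grab_frame("wrist"))
print(o["time"])
```

```text
[(0.067, np.float64(0.0669), np.float64(-0.0)), (0.066, np.float64(0.0659), np.float64(-0.9)), (0.065, np.float64(0.0649), np.float64(-1.1)), (0.064, np.float64(0.0639), np.float64(-0.8)), (0.063, np.float64(0.0629), np.float64(-0.5)), (0.062, np.float64(0.0619), np.float64(-0.5)), (0.061, np.float64(0.0609), np.float64(-0.6)), (0.06, np.float64(0.0599), np.float64(-0.9)), (0.059, np.float64(0.0589), np.float64(-0.6)), (0.058, np.float64(0.0579), np.float64(-1.0)), (0.057, np.float64(0.0569), np.float64(0.2)), (0.056, np.float64(0.0559), np.float64(-0.8)), (0.055, np.float64(0.0549), np.float64(-0.6)), (0.054, np.float64(0.0539), np.float64(-0.5)), (0.053, np.float64(0.0529), np.float64(-0.5)), (0.052, np.float64(0.0519), np.float64(0.4)), (0.051, np.float64(0.0509), np.float64(-0.9)), (0.05, np.float64(0.0499), np.float64(-1.5)), (0.049, np.float64(0.0492), np.float64(1.2)), (0.048, np.float64(0.0481), np.float64(1.8)), (0.047, np.float64(0.0471), np.float64(2.9)), (0.046, np.float64(0.0461), np.float64(3.3)), (0.045, np.float64(0.0451), np.float64(4.7)), (0.044, np.float64(0.0442), np.float64(4.2)), (0.043, np.float64(0.0432), np.float64(5.5)), (0.042, np.float64(0.0423), np.float64(6.3)), (0.041, np.float64(0.0415), np.float64(7.2)), (0.04, np.float64(0.0414), np.float64(15.3))]
0.9 [-6.   -1.5  16.47] [-0.2   1.22 -0.02] [0.5146 0.1604 0.114 ]
1.8 [-6.08 -1.55 15.67] [-0.21  1.21 -0.02] [0.5146 0.1604 0.1139]
2.8 [-6.51 -0.27 16.04] [-0.13  1.26  0.04] [0.5146 0.1604 0.114 ]
3.7 [-6.68 -1.26 15.53] [-0.18  1.26 -0.02] [0.5146 0.1604 0.114 ]
23.475
```

Run:
```python
from h import *
a=cv2.resize(cv2.imread("pics/w_hold.png")[100:300,150:400],(500,400)); b=cv2.resize(cv2.imread("pics/top_hold.png")[150:240,170:255],(290,307))
o=np.zeros((400,790,3),np.uint8); o[:,:500]=a; o[:307,500:]=b; cv2.imwrite("pics/hold.png",o)
```

```text
(no output)
```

View pics/hold.png

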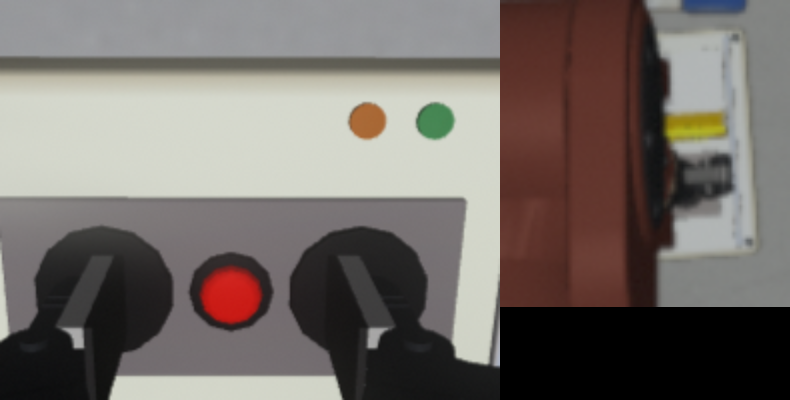

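Both fingertips stand centred on the two depressed key wells, at (100,290) and (360,290), and look the same. The red key at (231,296) is clear. I release straight up and check.

Run:
```python
from plant import robot
from h import *
robot.line_to(W(-.0305,0,.13),vel=.1); robot.move_pose(W(-.045,0,.2274),ORI); robot.pause(.5)
c=robot.get_calibration("wrist"); im=robot.grab_frame("wrist"); cv2.imwrite("pics/w3.png",im)
h=cv2.cvtColor(im,cv2.COLOR_BGR2HSV); m=cv2.inRange(h,(45,120,40),(80,255,255)); m[:160]=0;m[206:]=0;m[:,:205]=0;m[:,325:]=0
n,l,s,ct=cv2.connectedComponentsWithStats(m); print([(s[i,4],ct[i].round(2)) for i in range(1,n) if s[i,4]>100])
print(np.round([back(c,dark(im,uv,4),.042) for uv in [(335,140),(191,140)]],4))
y=cv2.inRange(h,(20,150,90),(35,255,255)); r=np.where(y[:,264])[0]; print("lip",r.min(),r.max(), robot.observe()["time"])
```

```text
[(np.int32(502), array([234.19, 182.09])), (np.int32(507), array([292.95, 182.2 ]))]
[[0.465  0.229  0.042 ]
 [0.4788 0.0835 0.042 ]]
lip 215 232 25.55
```

View pics/w3.png

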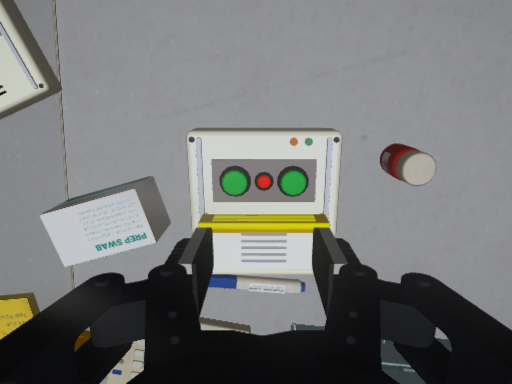

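The keys are back up at (234,182) and (293,182), the guard is still open with the lip at rows 215–232, and the console and bystanders have not moved.

```bash
python3 -c "
from plant import robot
print(robot.job_done())"
```

```text
the job is handed in; nothing more can be done
None
```

I pushed the guard open to its stop, held both green keys fully down for over three seconds and let them spring back up together; the red key, console and bystanders were undisturbed, and the job was handed in at about 26 s.

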